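Zero the thickness caliper and hold out its setting ball

TASK

The thickness caliper is to be checked on its setting ball: with its jaws closed, turn the dial gauge's bezel until the zero mark of the scale stands at the needle's point. Then pick up the wooden tray with the loose steel ball in its hollow, give it a quarter turn so that its nose points straight into the caliper's throat, and hold it out level about 10 cm above the bench, the nose a few centimetres short of the jaw tips, the ball staying in the middle of the hollow all the way. Finish while still holding the tray there for me to take the ball (do not put it down or let go), and leave the oil bottle, the blue bowl and the file where they are.

Things in the scene. Friction and masses are not known exactly. Their poses are not given: they have to be found in the camera images.
- caliper: Dial thickness caliper lying flat, fixed in a wooden cradle on the bench: a U of aluminium bar, arms 200 mm deep. Origin: bench level under the closed jaw tips. x runs along the arms into the throat (roughly away from the robot), y from the tips to the gauge (its axis at x 0, y 73 mm). Cradle: x -30 to 245, y -62 to 122 mm. Frame and jaws lie below z = 39 mm (35 mm within 45 mm of the gauge).
- jaw_tips (a point): The point where the two small ball-ended jaw tips touch, at the open end of the caliper, 30 mm above the bench. Axes as caliper.
- bezel_mid (a point): Centre, half-way up, of the gauge's knurled metal bezel: a round rim 58 mm across, 39 to 53 mm above the bench, dial facing up, gripped from above over any diameter (below it only the gauge body, 54 mm across). Bezel and scale card turn together about this upright axis, either way, over more than a quarter turn from the start, with a light friction (0.06 N m), and stay where left.
- zero_mark (a point): The zero mark of the scale: a black triangle 7 mm wide on the white card, the only triangle there (the other marks are thin lines). This point lies on it 20 mm from the bezel's axis; it turns with the bezel.
- needle_tip (a point): Point on the tip of the gauge's black needle, 20 mm from the same axis. The needle lies under the crystal and stays still, as the jaws are closed; its broad short tail points the other way.
- tray_mid (a point): Dished wooden tray, on the bench at first: centre of its hollow, half-way up. Block 26 mm high, 60 mm wide (y), flat upright parallel sides from 33 mm behind to 33 mm ahead of this point, to be gripped across the 60 mm; then it narrows to a blunt nose. x points to the nose, z up. Hollow: round, 51 mm across, 4 mm deep, spherical. About 0.11 kg, balanced about 10 mm ahead of this point.
- tray_nose (a point): Middle of the blunt end of the tray's nose, half-way up, 68 mm ahead of tray_mid along the tray's x.
- ball_center (a point): Centre of the loose polished steel ball, 20 mm in diameter, 33 g, that rests in the middle of the tray's hollow. It rolls freely: tilting the tray by 5 degrees moves it 6 mm aside.
- oil: Bystander: small amber oil bottle with black cap, 42 mm in diameter, 80 mm high, standing. Origin at the centre of its underside.
- bowl: Bystander: small blue bowl, 100 mm across, 40 mm high. Origin at the centre of its underside.
- file: Bystander: file with a wooden handle, 240 mm long, lying; 20 mm high. Origin on the bench under about its middle, x along it towards the blade.

How it is judged (in metres and radians):
On the way, in this order (a step that is already met when the one before it is completed fails the run):
1. the gauge reads zero: the zero mark stands at the needle's tip, within 2.5 mm (horizontal distance between zero_mark and needle_tip below 0.0025 m), for 0.3 s.
2. the tray is lifted off the bench with the ball in its hollow (height (world z) of tray_mid above 0.035 m and horizontal distance between ball_center and tray_mid below 0.015 m and contact force between the fingers and tray above 1 N), for 0.2 s.
At the end, for the whole second after the job is handed in: Zero mark within 2.5 mm of the needle tip; fingers hold the tray still, mid-point 55 to 175 mm up, level to 4 degrees, within 25 mm of the throat's centre line, nose to the tips within 11 degrees and under 100 mm short of them; ball at rest within 8 mm of the hollow's middle (horizontal distance between zero_mark and needle_tip below 0.0025 m and height (world z) of tray_mid between 0.055 and 0.175 m and x of tray_mid in the frame of caliper between -0.165 and -0.07 m and y of tray_mid in the frame of caliper between -0.025 and 0.025 m and x of tray_nose in the frame of caliper above -0.1 m and angle between the x axis of tray_mid and the x axis of caliper, either way round below 0.2 rad and angle between tray_mid's own z axis and vertical below 0.07 rad and z of ball_center in the frame of tray_mid below 0.025 m and horizontal distance between ball_center and tray_mid below 0.008 m and contact force between the fingers and tray above 1 N and contact force between tray and caliper below 0.1 N and linear speed of tray below 0.02 m/s and linear speed of ball below 0.03 m/s); the arm keeps its last pose, push and grip.
It fails at once if the ball rolled more than 15 mm from the middle of the hollow (horizontal distance between ball_center and tray_mid above 0.015 m).
It fails at once if the tray was tipped by more than 12 degrees (angle between tray_mid's own z axis and vertical above 0.21 rad).
It fails at once if the oil bottle, the bowl or the file was moved by more than 20 mm (distance of any of oil, bowl, file from where it was at the start of the episode above 0.02 m).
It also fails if it takes over 72 s, if anything falls off the work surface, if the arm or the gripper's body presses on something with over 40 N, if the wrist force passes 120 N, or if a joint passes its speed limit or range.

ROBOT

A 6-joint arm with a two-finger parallel gripper is mounted at the origin on the work surface. World frame = base frame: x ahead of the robot, y to its left, z up, the work surface at z = 0. Lengths are in m, angles in degrees, forces in N, time in s.
With the tool pointing down it reaches from about 0.35 to 0.875 m from the base axis. Payload 4.2 kg.
Tool frame: the origin (TCP) lies between the finger pads; the fingertips stand 14 mm ahead of it and the grasp point (between the pads) lies 5 mm behind it; z points along the fingers, y is the line along which they close (so a half turn about z gives the same grasp; the last joint's range is limited). The gripper opens to 85 mm and grips with 20 to 120 N. Pads are 22 mm wide; open, the fingers measure 114 mm over their backs; the gripper's body (76 mm by 85 mm) begins 54 mm behind the grasp point. The pads swing forward as they close: fully open they stand 13 mm farther back than shut.
Start: joints at [82.884, 22.042, 0.453, 0, -68.411, -14.817], TCP at [0.233, 0.58, 0.245] pointing down, gripper open.
Joint ranges: [-179.83, 179.83], [-69.29, 118.12], [-61.27, 80.66], [-181.25, 117.63], [-171.15, -9.14], [-177.46, 177.46]. Speed limits (degrees/s): [159.86, 159.86, 180, 180, 180, 180].

INTERFACE

Orientations are given as [roll, pitch, yaw] about the fixed x, y, z axes, in that order (R = Rz(yaw) Ry(pitch) Rx(roll)).
In Python, from plant import env gives the robot as it stands. The module is installed in compiled form; this text tells all that it offers. Calls block until the motion is done:
- env.move_to(position, orientation): joint-space move of the TCP to a pose.
- env.movel(position, rot=None, speed=0.15, guard=None): straight line of the TCP; rot=None keeps the orientation; speed is the mean speed in m/s. With guard (N) it stops when the force on the tool has changed by that much, and returns True; else False.
- env.movej(angles): joint-space move.
- env.move_gripper(opening, newtons=None): finger opening in m; newtons is the grip in N (None keeps the last); returns when the fingers have stopped.
- env.hold(seconds).
- env.solve_ik(position, orientation): joint angles nearest the present ones, or None.
- env.observe(): the state.
- env.snapshot(name): name is "scene" or "side" or "wrist"; returns (picture, depth): 384x512x3 uint8, red, green, blue; 384x512 float32, m along the optical axis (not along the pixel's ray), 0 where there is no reading.
- env.calibration(name): a dict with "intrinsics" (3x3 intrinsics, pixels), "rvec" (rotation vector, rad) and "tvec" (3), from world to camera coordinates, as OpenCV has them. Camera axes: x right, y down, z forward; pixel columns grow to the right and rows downward; lengths in m; the calibration is good to about 2 mm. A picture is of the moment at which its call begins: read the wrist's pose just before it. calibration takes no time and is no camera call; for the wrist camera it gives the pose at the moment of the call.
A pose or a line that the arm cannot do raises env.IKError and nothing moves.
- env.sign_off(): hands the job in; it is judged then, once.
The state is a dict: "time_s": time; "qpos": joint angles; "qvel": joint speeds; "tau": joint torques, N m; "tool_pos": TCP position; "ee_rot": TCP orientation; "wrist_force": force on the tool from outside, world axes, zero at the start; "torque": the same for the moment, N m; "opening": finger opening in m; "grip_force": force on a finger pad.
Only numpy, scipy, OpenCV 4.12 (cv2) and the standard library are available. Lean on these libraries where they do the work, as an engineer would, in place of code of your own. Each camera call takes 0.05 s, during which the arm holds its last target. There are 200 camera calls.

## Working session

There is one attempt and no reset: what is moved stays moved. The work goes in short steps, each a Python script; the robot and the scene stay as the last script left them, time stands still between calls to the robot, and variables do not carry over. Pictures are saved under pics/ and viewed, at most 10 in all, crops included, and the job is handed in when it is done.

```bash
mkdir -p pics; cat > h.py <<'E'
import numpy as np, cv2
from plant import env
def ray(cal,uv):
    K=np.array(cal["intrinsics"]);R=cv2.Rodrigues(np.array(cal["rvec"],float))[0];t=np.array(cal["tvec"],float).ravel()
    uv=np.atleast_2d(np.array(uv,float));d=np.c_[uv,np.ones(len(uv))]@np.linalg.inv(K).T
    return -R.T@t, d@R
def plane(cal,uv,z):
    c,d=ray(cal,uv); return c+d*((z-c[2])/d[:,2])[:,None]
def proj(cal,P):
    return cv2.projectPoints(np.atleast_2d(np.array(P,float)),np.array(cal["rvec"],float),np.array(cal["tvec"],float),np.array(cal["intrinsics"],float),None)[0].reshape(-1,2)
def shot(n,f):
    c=env.calibration(n);p,d=env.snapshot(n);cv2.imwrite("pics/%s.png"%f,p[:,:,::-1]);np.save("pics/%s.npy"%f,d)
    import pickle;pickle.dump(c,open("pics/%s.pkl"%f,"wb"));return c,p,d
E
python3 - <<'E'
from h import *
ps=[]
for n in("scene","side","wrist"):
    c,p,d=shot(n,n+"0");ps.append(p); cc,_=ray(c,[256,192]);print(n,cc)
s=[cv2.resize(p,(400,300),interpolation=cv2.INTER_AREA) for p in ps]
cv2.imwrite("pics/all0.png",np.vstack([np.hstack(s[:2]),np.hstack([s[2],s[2]*0])])[:,:,::-1])
print({k:env.observe()[k] for k in("time_s","ee_rot","tool_pos","opening")})
E
```

```text
scene [ 0.93079303 -0.72593447  0.83424847]
side [0.13159897 0.51611381 0.81929505]
wrist [0.29775714 0.55446817 0.37441352]
{'time_s': 0.15, 'ee_rot': array([ 1.79906485e+02, -7.47863309e-03, -2.19390966e+01]), 'tool_pos': array([0.23328939, 0.57941071, 0.24446626]), 'opening': 0.08573847355048635}
```

View pics/all0.png

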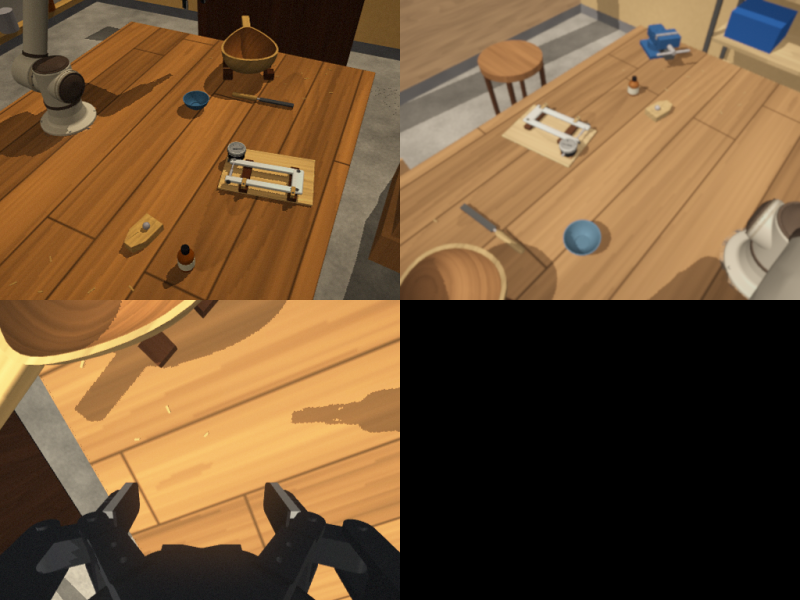

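View pics/scene0.png

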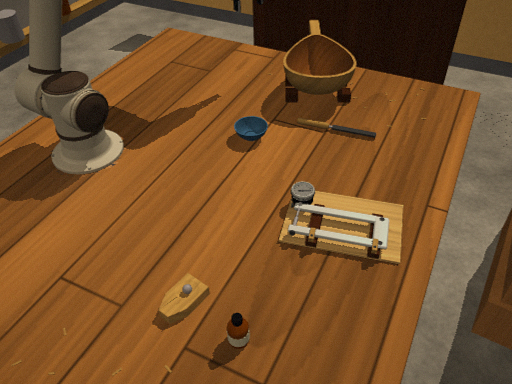

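The scene view shows the gauge at (303,190), the ball in its tray at (187,289), the oil at (238,330), the bowl at (252,128) and the file at about (340,130). A large bowl on a stand sits next to the arm's start position.

```bash
python3 - <<'E'
from h import *
import pickle
c=pickle.load(open("pics/scene0.pkl","rb"))
for n,uv,z in[("gauge",(303,190),.053),("ball",(187,289),.032),("nose?",(163,318),.013),("tray far",(188,278),.026),("tray R",(208,288),.026),("oil cap",(238,319),.08),("bowl",(252,128),.03),("file",(340,129),.01),("cr1",(310,192),0.01),("cr2",(404,205),.01),("cr3",(400,262),.01),("cr4",(281,243),.01)]:
    print(n,plane(c,uv,z)[0].round(3))
w=pickle.load(open("pics/wrist0.pkl","rb"));cc,d=ray(w,[[256,192],[256,150]]);print(d.round(3),w["intrinsics"][0][0])
c2=pickle.load(open("pics/side0.pkl","rb"))
# side all0 px scaled 512/400
for n,uv,z in[("gauge",(568,146),.053),("ball",(658,108),.032),("oil",(633,78),.08)]:
    print(n,plane(c2,((uv[0]-400)*1.28,uv[1]*1.28),z)[0].round(3))
E
```

```text
gauge [0.646 0.057 0.053]
ball [ 0.536 -0.296  0.032]
nose? [ 0.521 -0.364  0.013]
tray far [ 0.52  -0.268  0.026]
tray R [ 0.571 -0.272  0.026]
oil cap [ 0.679 -0.336  0.08 ]
bowl [0.402 0.262 0.03 ]
file [0.629 0.392 0.01 ]
cr1 [0.649 0.101 0.01 ]
cr2 [0.876 0.156 0.01 ]
cr3 [ 0.91  -0.023  0.01 ]
cr4 [ 0.652 -0.085  0.01 ]
[[-0.259  0.107 -0.96 ]
 [-0.119  0.05  -1.003]] 268.91414263815176
gauge [0.633 0.071 0.053]
ball [ 0.529 -0.293  0.032]
oil [ 0.672 -0.322  0.08 ]
```

```bash
python3 - <<'E'
from h import *
env.movel([0.30,0.50,0.40],speed=0.3)
g=np.array([.640,.063])
for yaw in(13,):
    a=np.radians(yaw);t=g-0.045*np.array([np.cos(a),np.sin(a)])
    env.move_to([*t,0.20],[180,0,yaw])
c,p,d=shot("wrist","g1")
o=env.observe();print(o["time_s"],o["tool_pos"],o["ee_rot"],o["qpos"])
cv2.imwrite("pics/g1b.png",cv2.resize(p,(768,576))[:,:,::-1]);print(proj(c,[*g,.053]))
E
```

```text
3.0333 [0.59633254 0.05377303 0.20032364] [-1.79995845e+02 -4.41911224e-02  1.30705058e+01] [ 2.06326187e+01  2.14625360e+01 -7.19891913e+00  1.93432656e-03
 -6.12941913e+01  8.24369603e+01]
[[258.74147045 139.13618816]]
```

View pics/g1b.png

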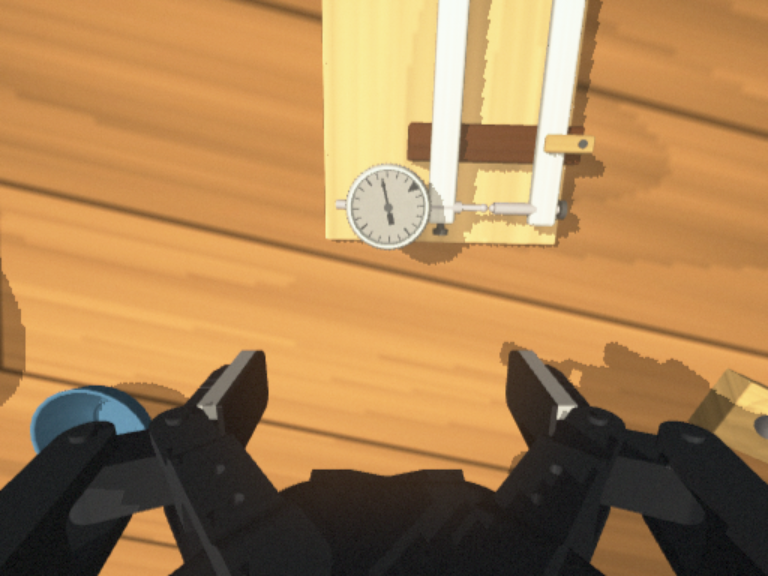

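The wrist view shows the dial centre at (388,206), with the needle tip up-left at (383,178) and its tail at (391,222). The triangle is at (413,186) and the jaw tips at (490,208). I need about +60° CCW, so I'll take a closer look to measure it.

```bash
cat >> h.py <<'E'
def rect(c,p,cx,cy,z,half,s=0.0002):
    n=int(2*half/s)+1
    xs=cx-half+np.arange(n)*s; ys=cy+half-np.arange(n)*s   # image: x right, y up
    X,Y=np.meshgrid(xs,ys);uv=proj(c,np.c_[X.ravel(),Y.ravel(),np.full(X.size,z)]).reshape(n,n,2).astype(np.float32)
    return cv2.remap(p,uv[:,:,0],uv[:,:,1],cv2.INTER_CUBIC)
def circ(r,cx,cy,half,s=0.0002,R=.029):
    g=cv2.GaussianBlur(cv2.cvtColor(r,cv2.COLOR_RGB2GRAY),(9,9),2)
    h=cv2.HoughCircles(g,cv2.HOUGH_GRADIENT,1,1000,param1=60,param2=10,minRadius=int((R-.0015)/s),maxRadius=int((R+.0015)/s))[0][0]
    return cx-half+h[0]*s,cy+half-h[1]*s,h[2]*s
E
python3 - <<'E'
from h import *
import pickle
c=pickle.load(open("pics/g1.pkl","rb"))
G=plane(c,np.array([[388,206]])/1.5,.053)[0];T=plane(c,np.array([[490,208]])/1.5,.030)[0]
print("G,T",G,T); 
E1=plane(c,np.array([[432,207],[442,0],[454,207],[468,0]])/1.5,.037);print(np.degrees(np.arctan2((E1[1]-E1[0])[1],(E1[1]-E1[0])[0])),np.degrees(np.arctan2((E1[3]-E1[2])[1],(E1[3]-E1[2])[0])), np.degrees(np.arctan2(G[1]-T[1],G[0]-T[0]))-90)
a=np.radians(13);t=G[:2]-.06*np.array([np.cos(a),np.sin(a)])
env.movel([*t,.125],speed=.2)
c,p,d=shot("wrist","g2")
for z in(.053,.050):
  r=rect(c,p,G[0],G[1],z,.04);print(circ(r,G[0],G[1],.04))
cv2.imwrite("pics/g2r.png",r[:,:,::-1]);print(r.shape,env.observe()["tool_pos"])
E
```

```text
G,T [0.64174154 0.06348371 0.053     ] [ 0.65539487 -0.01036098  0.03      ]
12.011334031875661 11.743137511649712 10.475261209945145
(np.float64(0.6408415419750387), np.float64(0.06378371570118252), np.float32(0.027449999))
(np.float64(0.6404415426545317), np.float64(0.06418371502168957), np.float32(0.028299998))
(401, 401, 3) [0.58476756 0.05061129 0.12663341]
```

View pics/g2r.png

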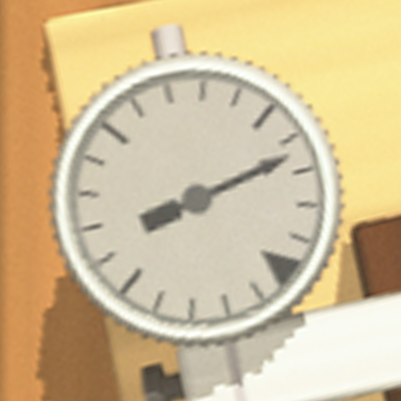

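The rectified view (0.2 mm/px) has the dial centre at (197,198), the needle tip at (287,157), which is +25°, and the triangle at (282,268), which is −39.5°. I'll grip the bezel and turn it +64.5°.

```bash
python3 - <<'E'
from h import *
g=[.6407,.0637]
env.movel([*g,.16],speed=.15)
env.move_to([*g,.13],[180,0,-20])
print(env.movel([*g,.049],speed=.08,guard=8))
f0=env.observe()["wrist_force"]
env.move_gripper(.05,25)
o=env.observe();print(o["opening"],o["grip_force"],o["wrist_force"]-f0,o["tool_pos"])
q=np.array(o["qpos"]);
for k in range(1,5):
    r=q.copy();r[5]+=64.5*k/4;env.movej(r)
env.hold(.3)
o=env.observe();print(o["ee_rot"],o["wrist_force"]-f0,o["torque"],o["tool_pos"],o["time_s"])
env.move_gripper(.085)
env.movel([*g,.13],speed=.12)
a=np.radians(13);t=np.array(g)-.06*np.array([np.cos(a),np.sin(a)])
env.move_to([*t,.125],[180,0,13])
c,p,d=shot("wrist","g3")
r=rect(c,p,*g,.050,.04);cv2.imwrite("pics/g3r.png",r[:,:,::-1])
print(env.observe()["time_s"])
E
```

```text
False
0.05661788909168761 27.057117819786072 [-0.82806092 -1.73449627  5.46260925] [0.64072982 0.06320236 0.04993838]
[1.79952791e+02 2.52433819e-02 4.44435795e+01] [-0.88867979 -3.18838856  2.88545993] [-1.11966044 -0.0866553  -0.00945223] [0.64080759 0.06304942 0.04999768] 8.175
10.0417
```

View pics/g3r.png

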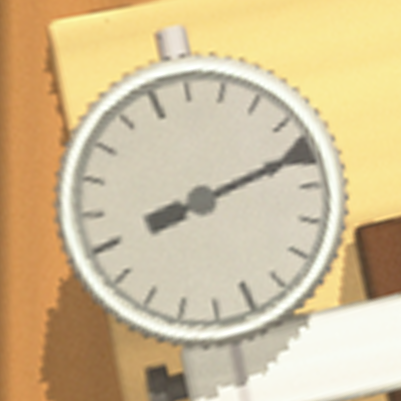

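The triangle (300,153) now sits on the needle line through the centre (202,200), with both at about 25°. Next is the tray, which I'll locate from above using depth.

```bash
cat > tray.py <<'E'
from h import *
def find(c,d):
    v,u=np.nonzero(d>0);z=d[v,u];cc,r=ray(c,np.c_[u,v])
    P=cc+r*z[:,None]
    return u,v,P
def tray(c,d,zlo,zhi,cx,cy,rad=.12):
    u,v,P=find(c,d)
    m=(P[:,2]>zlo)&(P[:,2]<zhi)&(np.hypot(P[:,0]-cx,P[:,1]-cy)<rad)
    s=.0005;n=int(2*rad/s);im=np.zeros((n,n),np.uint8)
    im[((P[m,1]-cy+rad)/s).astype(int),((P[m,0]-cx+rad)/s).astype(int)]=255
    im=cv2.morphologyEx(im,cv2.MORPH_CLOSE,np.ones((9,9)))
    k=max(cv2.findContours(im,cv2.RETR_EXTERNAL,cv2.CHAIN_APPROX_NONE)[0],key=cv2.contourArea)
    k=cv2.convexHull(k); pts=cv2.approxPolyDP(k,6,True)[:,0]*s+[cx-rad,cy-rad]
    return P,k[:,0]*s+[cx-rad,cy-rad],pts
E
python3 - <<'E'
from tray import *
b=np.array([.532,-.295]);yaw=-103;a=np.radians(yaw)
env.movel([.57,.02,.20],speed=.25)
env.move_to([*(b-.05*np.array([np.cos(a),np.sin(a)])),.20],[180,0,yaw])
c,p,d=shot("wrist","t1")
P,k,pts=tray(c,d,.018,.030,*b)
print(pts.round(4)); r=cv2.minAreaRect(k.astype(np.float32));print(r)
m=P[:,2]>.0345;m&=np.hypot(*(P[:,:2]-b).T)<.03;print("ball",P[m].mean(0),P[m,2].max(),m.sum())
m=(np.hypot(*(P[:,:2]-b).T)<.12);print(np.histogram(P[m,2],np.arange(-.006,.05,.004)))
hsv=cv2.cvtColor(p,cv2.COLOR_RGB2HSV)
im=p.copy()
for q in proj(c,np.c_[pts,np.full(len(pts),.026)]):cv2.circle(im,tuple(int(x) for x in q),3,(255,0,255),-1)
cv2.imwrite("pics/t1b.png",im[:,:,::-1]);o=env.observe();print(o["qpos"],o["time_s"])
E
```

```text
[[ 0.5315 -0.362 ]
 [ 0.555  -0.33  ]
 [ 0.5665 -0.267 ]
 [ 0.5085 -0.256 ]
 [ 0.497  -0.324 ]
 [ 0.506  -0.3575]]
((0.5281153321266174, -0.3104230761528015), (0.10119593888521194, 0.06040378287434578), 78.6900863647461)
ball [ 0.53366274 -0.29437742  0.04035622] 0.044310547079610185 268
(array([    0, 20564,  7693,     0,     0,     0,     0,  1184,  3284,
           6,    50,   144,    78]), array([-0.006, -0.002,  0.002,  0.006,  0.01 ,  0.014,  0.018,  0.022,
        0.026,  0.03 ,  0.034,  0.038,  0.042,  0.046]))
[-8.78062781e+00  2.13240764e+01 -7.53738764e+00 -5.26900863e-03
 -6.11847011e+01 -4.11853320e+00] 11.95
```

View pics/t1b.png

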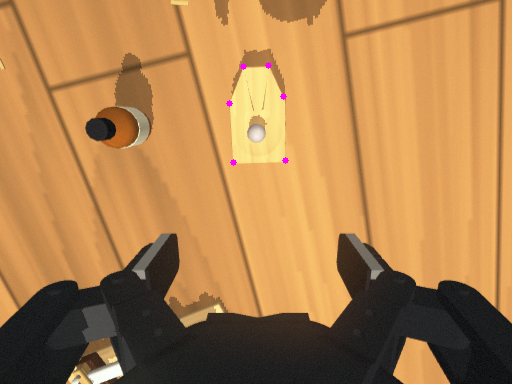

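The overlay corners match the tray outline, with the ball at (257,133) near the middle. The tray's axis is about −100.5° and its mid-point about (0.5314, −0.2935). I'll grasp it 8 mm ahead of the middle and lift gently.

```bash
python3 - <<'E'
from tray import *
import pickle
c=pickle.load(open("pics/t1.pkl","rb"));print("ball",plane(c,[257,133],.032))
m=np.array([.5314,-.2935]);yaw=-100.5;a=np.radians(yaw);g=m+.008*np.array([np.cos(a),np.sin(a)])
env.move_to([*g,.13],[180,0,yaw])
print(env.movel([*g,.019],speed=.07,guard=8))
for w in(.076,.071,.067,.064,.062): env.move_gripper(w,25)
env.move_gripper(.05,30); env.hold(.3)
o=env.observe();print(o["opening"],o["grip_force"],o["tool_pos"],o["wrist_force"],o["time_s"])
env.movel([*g,.045],speed=.025);env.hold(.5)
c,p,d=shot("wrist","t2")
o=env.observe();print(o["opening"],o["grip_force"],o["tool_pos"],o["ee_rot"],o["time_s"])
cv2.imwrite("pics/t2b.png",p[:,:,::-1])
E
```

```text
ball [[ 0.5326066  -0.29357729  0.032     ]]
False
0.05932995258481582 33.840041756629944 [ 0.53019036 -0.30140596  0.01930157] [0.6497464  0.96540149 3.28111121] 15.7833
0.059522495839571705 33.28668415546417 [ 0.52994627 -0.30136975  0.04499844] [-1.79998649e+02 -1.21175309e-04 -1.00499360e+02] 17.525
```

View pics/t2b.png

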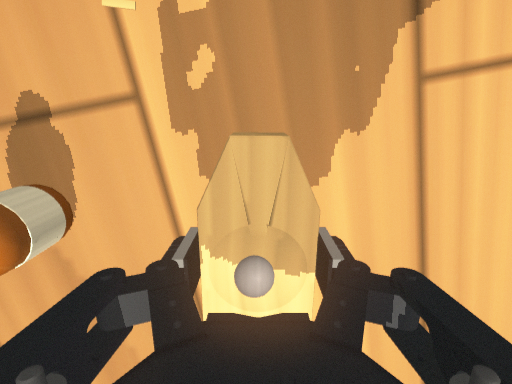

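The tray is held between the pads with the ball at (254,276), near the middle of the hollow. I'll check ball offset and tilt numerically and carry it if both are good.

```bash
cat > chk.py <<'E'
from tray import *
def check(c,p,d,tcp,yaw,ztop):
    a=np.radians(yaw);e=np.array([np.cos(a),np.sin(a)]);f=np.array([-e[1],e[0]])
    u,v,P=find(c,d);L=np.c_[(P[:,:2]-tcp[:2])@e,(P[:,:2]-tcp[:2])@f,P[:,2]-ztop]
    m=(L[:,0]>.022)&(L[:,0]<.055)&(abs(L[:,1])<.02)&(abs(L[:,2])<.01)   # flat part ahead of hollow
    s=np.linalg.lstsq(np.c_[L[m,:2],np.ones(m.sum())],L[m,2],rcond=None)[0]
    m2=(L[:,0]>.0)&(abs(L[:,1])<.04)&(abs(L[:,2])<.006)
    print("tilt deg",np.degrees(s[:2]),"z",s[2],"nose x",np.percentile(L[m2,0],99.8),"n",m.sum())
    hsv=cv2.cvtColor(p,cv2.COLOR_RGB2HSV)
    uv=proj(c,[*(tcp[:2]-.008*e),ztop+.006])[0]
    M=((hsv[:,:,1]<70)&(hsv[:,:,2]>50)).astype(np.uint8);yy,xx=np.mgrid[:384,:512];M[np.hypot(xx-uv[0],yy-uv[1])>45]=0
    n,lab,st,ce=cv2.connectedComponentsWithStats(M);i=1+np.argmax(st[1:,4])
    (x,y),r=cv2.minEnclosingCircle(np.argwhere(lab==i)[:,::-1].astype(np.float32))
    B=plane(c,[x,y],ztop+.006)[0];b=B[:2]-tcp[:2]
    print("ball px",x,y,r,"rel. to tcp",b@e,b@f)
E
python3 - <<'E'
from chk import *
import pickle
c=pickle.load(open("pics/t2.pkl","rb"));p=cv2.imread("pics/t2b.png")[:,:,::-1].copy();d=np.load("pics/t2.npy")
check(c,p,d,np.array([.52995,-.30137]),-100.5,.052)
E
```

```text
tilt deg [-1.12223399  0.00449818] z 0.0011178825352555976 nose x 0.059227203152953926 n 5655
ball px 254.0 276.0 20.396177291870117 rel. to tcp -0.008876318099668308 0.0017604319532770459
```

Ball offset is within 2 mm and tilt is about 1°. Carrying it now.

```bash
python3 - <<'E'
from chk import *
import traceback
yaw=12;a=np.radians(yaw);e=np.array([np.cos(a),np.sin(a)])
T=np.array([.655,-.0095]);t=T-.108*e+.009*e
o=env.observe();p0=np.array(o["tool_pos"])
env.movel([p0[0],p0[1],.107],speed=.04)
y0=-100.5;N=3
env.movel([*t,.107],rot=[180,0,yaw],speed=.04)
env.hold(2)
c,p,d=shot("wrist","f1");o=env.observe()
print(o["tool_pos"],o["ee_rot"],o["opening"],o["grip_force"],o["time_s"])
check(c,p,d,np.array(o["tool_pos"]),yaw,.114)
c2,p2,_=shot("scene","f2")
cv2.imwrite("pics/f12.png",np.hstack([cv2.resize(p,(400,300)),cv2.resize(p2[100:292,180:436],(400,300))])[:,:,::-1])
E
```

```text
[ 0.55817013 -0.03005274  0.10699977] [-1.79999296e+02 -1.19590704e-03  1.20005397e+01] 0.059670371558035534 33.279186487197876 28.2417
tilt deg [-1.25497417 -0.09519976] z 0.001366027164198148 nose x 0.060028370675919686 n 5658
ball px 253.5 276.42681884765625 20.724620819091797 rel. to tcp -0.008469621791424164 0.00258974087086404
```

View pics/f12.png

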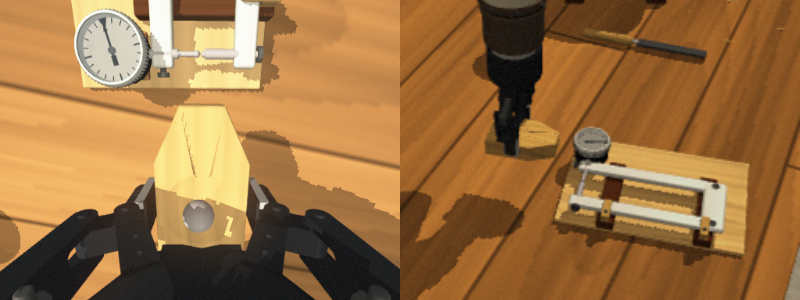

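The wrist view shows the tray level and its nose at (200,107), pointing at the tips near (198,53), with the ball centred at (198,216). The zero still sits at the needle. One numeric check of the tips' position, then I'll hand in.

```bash
python3 - <<'E'
from h import *
import pickle
c=pickle.load(open("pics/f1.pkl","rb"))
T=plane(c,np.array([198,53])*1.28,.030)[0];G=plane(c,np.array([112,48])*1.28,.053)[0];print(T,G,np.degrees(np.arctan2(G[1]-T[1],G[0]-T[0]))-90)
a=np.radians(12);e=np.array([np.cos(a),np.sin(a)]);m=np.array([.55817,-.03005])-.009*e;r=m-T[:2];x,y=r@e,r@[-e[1],e[0]];print(x,y)
if -.15<x<-.085 and abs(y)<.015: print(env.sign_off())
E
```

```text
[ 0.65599606 -0.00583454  0.03      ] [0.64196442 0.06130686 0.053     ] 11.804145473054007
-0.10972300504961432 -0.003347115999010414
the job is handed in; nothing more can be done
None
```

I handed the job in with the gauge set to zero at the needle and the tray held out about 10 cm up, its nose about 4 cm short of the jaw tips. The ball was within about 3 mm of the hollow's middle and the tilt about 1°; I haven't seen the judge's result.

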